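# Collar on, then hold the dripping pump over the dispenser's mouth

### The job

The open amber soap dispenser has been refilled. Slip the orange marker collar over its neck, all the way down to the shoulder, and let it go, as on the other dispenser; then draw the black pump out of the blue toothbrush cup, carry it clear of the shower caddy, and finish still holding it, upright and still, with the end of its tube centred about a centimetre above the open mouth, so that it drips back into the bottle. Do not let it touch the bottle, and do not knock the caddy or push anything else on the crate about.

Things in the scene. Friction and masses are not known exactly. Their poses are not given: they have to be found in the camera images.
- collar_center (a point): Loose orange plastic collar (ring), outer diameter 52, bore 38, height 16 mm, lying flat at the start on the soap holder. Point at its centre, half-way up (8 mm above its underside); z is its axis.
- bottle: Open dispenser bottle, amber, loose and full, with no pump on it: round body diameter 68, 90 mm high with a flat shoulder; upright neck diameter 34 (rim bevelled to 31), rising 36 mm from the shoulder, 126 mm high in all. Mouth diameter 25 at the rim, 28 below. Origin: centre of its underside, z up.
- mouth (a point): Centre of the open bottle's mouth, level with the rim, 126 mm above the bottle's underside; z is the neck's axis.
- pump_cap (a point): Loose black dispenser pump, 141 mm tall, one rigid piece. Point: centre of its round screw cap (diameter 40, height 22); z up. On the cap a press head, diameter 26, reaching 30 mm above this point; its nozzle sticks out along +x to 47 mm from the axis, 12 to 30 mm above this point. Below the cap a tube, diameter 8, 100 mm long. It starts upright, hanging in the cup, cap resting on the cup's top.
- pump_tip (a point): Lower end of the pump's tube, on its axis, 111 mm below point pump_cap. To draw it out of the cup the pump must rise straight up by 100 mm.
- cup: Blue ceramic toothbrush cup, loose, diameter 76, 112 mm high, closed on top but for a middle hole of 20 mm in which the pump hangs (and four small dark brush holes). Origin: centre of its underside, z up. Cup and soap holder may change places.
- soap_holder: Round hard silicone soap holder, grey-green, loose, diameter 112 at its flat top, 18 mm high. Origin: centre of its underside.
- full_bottle: The other dispenser, loose, like the first but complete with blue collar and black pump, 147 mm high; nozzle along +x to 47 mm from its axis. Leave it alone. The two dispensers may change places. Origin: centre of its underside.
- caddy: White-grey plastic shower caddy, loose, an open tub 250 (x) by 130 (y) by 90 mm high with soap, brush and jar in it, standing between the two sides. Origin: centre of its underside. Handle pivots lie at 79 mm height on its x axis, 131 mm either side.
- handle_top (a point): Middle of the swing handle's cross bar (round, 9 mm thick, 15 at the grip, 260 mm long along the caddy's x), 75 mm from its pivot axis, so up to 162 mm above the crate with the handle upright; it stands where it is left, leaning up to 50 degrees to either side.
- clip_a: White plastic flip-flop clip, 78 by 18 by 20 mm with a small wire loop beyond one end, loose. Origin: centre of its underside.
- clip_b: The second such clip, as clip_a.
There are look-alikes about, which are no part of the job. Of the things shaped like the part that bears collar_center, the orange one is meant. Of the things that look like the part that bears pump_cap, the larger one is meant.

How it is judged:
On the way:
1. the orange collar sits round the open bottle's neck, flat on the shoulder, and has been let go (horizontal distance between collar_center and mouth below 0.005 m and z of collar_center in the frame of mouth between -0.031 and -0.025 m and angle between collar_center's own z axis and vertical below 0.1 rad and contact force between the fingers and collar below 0.1 N), for 0.2 s.
At the end, for the whole second after the job is handed in: Pump held still, upright (0.12 rad), tube end 3-20 mm above the open mouth, within 8 mm of its centre, not touching bottle or collar. Collar let go, flat on the shoulder (centre 25-31 mm below the rim, 5 mm from the axis). Bottle upright, within 30 mm of its start; cup upright (all of step 1 and horizontal distance between pump_tip and mouth below 0.008 m and z of pump_tip in the frame of mouth between 0.003 and 0.02 m and angle between pump_cap's own z axis and vertical below 0.12 rad and contact force between the fingers and pump above 0.5 N and linear speed of pump below 0.02 m/s and contact force between pump and bottle below 0.05 N and contact force between pump and collar below 0.05 N and contact force between the arm and bottle below 0.1 N and angle between each of bottle, cup's own z axis and vertical below 0.05 rad and distance of bottle from where it was at the start of the episode below 0.03 m); the arm keeps its last pose, push and grip.
It fails at once if the caddy or its handle is pushed (distance of caddy from where it was at the start of the episode above 0.015 m or distance of handle_top from where it was at the start of the episode above 0.03 m).
It fails at once if the pump or the collar bumps the caddy, or the pump bumps the open bottle or its collar (contact force between pump and bottle above 0.5 N or contact force between pump and collar above 0.5 N or contact force between any of pump, collar and caddy above 0.5 N).
It fails at once if the open bottle is tipped or pushed more than 30 mm (angle between bottle's own z axis and vertical above 0.2 rad or distance of bottle from where it was at the start of the episode above 0.03 m).
It fails at once if the cup or the soap holder is tipped or pushed more than 30 mm (angle between any of cup, soap_holder's own z axis and vertical above 0.2 rad or distance of any of cup, soap_holder from where it was at the start of the episode above 0.03 m).
It fails at once if the other dispenser or a flip-flop clip is pushed or tipped (distance of any of full_bottle, clip_a, clip_b from where it was at the start of the episode above 0.015 m or angle between full_bottle's own z axis and vertical above 0.15 rad).
It also fails if it takes over 72 s, if anything falls off the work surface, if the arm or the gripper's body presses on something with over 40 N, if the wrist force passes 120 N, or if a joint passes its speed limit or range.

### The arm

A 6-joint arm with a two-finger parallel gripper is mounted at the origin on the work surface. World frame = base frame: x ahead of the robot, y to its left, z up, the work surface at z = 0. Lengths are in m, angles in rad, forces in N, time in s.
With the tool pointing down it reaches from about 0.3 to 0.85 m from the base axis. Payload 5.4 kg.
Tool frame: the origin (TCP) lies on the centre line of the jaws, within the pads' length; the fingertips stand 11 mm ahead of it and the grasp point (between the pads) lies 8 mm behind it; z points along the fingers, y is the line along which they close (so a half turn about z gives the same grasp; the last joint's range is limited). The gripper opens to 85 mm and grips with 20 to 120 N. Pads are 22 mm wide; open, the fingers measure 114 mm over their backs; the gripper's body (76 mm by 85 mm) begins 54 mm behind the grasp point. The pads swing forward as they close: fully open they stand 13 mm farther back than shut.
Start: joints at [1.14, 0.158, 1.597, -0, 1.386, -0.21], TCP at [0.126, 0.561, 0.242] pointing down, gripper open.
Joint ranges: [-2.91, 2.91], [-0.94, 2.29], [0.18, 2.7], [-1.29, 4.43], [0.17, 2.64], [-3, 3]. Speed limits (rad/s): [2.57, 2.57, 3.14, 3.14, 3.14, 3.14].

### API

Orientations are given as a rotation vector (axis times angle).
In Python, from cell import readout, camera, ticket, look_for, outline_of gives the robot as it stands.
- The arm moves only by the shell command python3 -m creep 'ROWS'. ROWS is JSON, a list of rows, each an object of numbers: "x", "y", "z": the shift along the tool's x, y, z in cm; "rx", "ry", "rz": the turn, a rotation vector about the tool's x, y, z in degrees; "grip": the opening, from 0 (shut) to 1 (fully open). In form: [{"x": .., "y": .., "z": .., "rx": .., "ry": .., "rz": .., "grip": ..}, ...]. A call has 1 to 8 rows; each row is the pose to reach, as a shift and turn from the pose commanded when the call began, along the tool's axes at that moment; what a row does not reach only later rows make up. A row lasts 1/10 s, in which the tool goes at most 50 mm and 8.59 degrees, less where a joint would pass 70% of its speed; a pose out of reach is approached as far as the arm can. A call with a gripper value outside its range is refused whole. The fingers move at their own pace and stop on an object; the grip force is fixed at half the most. Time passes only in rows, so rows that repeat a pose let the fingers close. It gives the time, the measured TCP pose, the force, the opening and the grip force at its end, in the units of the state.
- readout.observe(): the state, without advancing time (a new reading comes with each control period).
- camera(name): name is "side" or "top" or "wrist"; returns a dict with "frame" (400x640x3 uint8, blue, green, red), "depth" (400x640 float32, m along the optical axis (not along the pixel's ray), 0 where there is no reading), "mtx" (3x3 intrinsics, pixels), "k1" (the pictures are not rectified: a ray, as slopes to the right and down, at radius r is drawn at 1 + k1 r^2 times it, then the intrinsics apply), "extrinsics" (4x4, takes a point from world to camera coordinates). Camera axes: x right, y down, z forward; pixel columns grow to the right and rows downward; lengths in m; the calibration is good to about 2 mm. A picture is of the moment at which its call begins.
- ticket.job_done(): hands the job in; it is judged then, once.
Trained networks look in a picture, given as the dict that the camera call returned (one of the last four; its "shot" number tells which), for a name from the list of things; names that differ only in an ending like _2 or _b are one class to them, and where a whole thing is asked for, a point or a joint stands for the part that bears it (a point fixed in the world has none). Each returns a list of dicts, best first, with "p" (0 to 1); they miss things now and then, are a little off and sometimes report something else, mostly with a low value. They report only what shows in the picture. A call takes as long as a camera call. They do not tell look-alikes from the thing itself.
- look_for(picture, thing): "extent" ([left, top, width, height] in pixels, round what is visible of it).
- outline_of(picture, thing): "region" (400x640 bool, what is visible of it) and "extent" ([left, top, width, height] in pixels, round what is visible of it).
The state is a dict: "t": time; "qpos": joint angles; "qd": joint speeds; "joint_torque": joint torques, N m; "tool_pos": TCP position; "tcp_rot": TCP orientation; "ft_force": force on the tool from outside, world axes, zero at the start; "ft_torque": the same for the moment, N m; "gripper_width": finger opening in m; "grip_force": force on a finger pad.
Only numpy, scipy, OpenCV 4.12 (cv2) and the standard library are available. Lean on these libraries where they do the work, as an engineer would, in place of code of your own. Each camera call takes 0.05 s, during which the arm holds its last target. There are 200 camera calls.

## Working session

There is one attempt and no reset: what is moved stays moved. The work goes in short steps, Python scripts to look and compute and a shell command to move; the robot and the scene stay as the last step left them, time stands still between calls to the robot, and variables do not carry over. Pictures are saved under pics/ and viewed, at most 10 in all, crops included, and the job is handed in when it is done.

```bash
mkdir -p pics; ls; cat > h.py <<'E'
import numpy as np,cv2
from cell import readout,camera,ticket,look_for,outline_of
from scipy.spatial.transform import Rotation as R
def cloud(c):
    K=np.array(c["mtx"]);d=c["depth"];h,w=d.shape
    u,v=np.meshgrid(np.arange(w),np.arange(h))
    xd=(u-K[0,2])/K[0,0];yd=(v-K[1,2])/K[1,1];x,y=xd.copy(),yd.copy()
    for _ in range(8):
        f=1+c["k1"]*(x*x+y*y);x=xd/f;y=yd/f
    P=np.stack([x*d,y*d,d],-1);E=np.array(c["extrinsics"])
    W=(P-E[:3,3])@E[:3,:3];W[d==0]=np.nan
    return W
def pose():
    s=readout.observe();return s,R.from_rotvec(s["tcp_rot"]),np.array(s["tool_pos"])
def circ(p):
    A=np.c_[2*p[:,:2],np.ones(len(p))];s=np.linalg.lstsq(A,(p[:,:2]**2).sum(1),rcond=None)[0]
    return s[:2],np.sqrt(s[2]+s[0]**2+s[1]**2)
E
python3 - <<'E'
from h import *
ims=[]
for n in("top","side"):
    c=camera(n);W=cloud(c);cv2.imwrite(f"pics/{n}0.png",c["frame"])
    for t in["collar_center","bottle","pump_cap","cup","soap_holder","full_bottle","caddy","handle_top","clip_a"]:
        for o in outline_of(c,t)[:3]:
            P=W[o["region"]];P=P[~np.isnan(P[:,0])]
            if len(P)<5:continue
            print(n,t,round(o["p"],2),o["extent"],np.round(np.median(P,0),3),np.round(np.percentile(P,2,0),3),np.round(np.percentile(P,98,0),3))
s,r,p=pose();print(p,r.as_matrix().round(3).tolist())
E
```

```text
pics
top collar_center 0.57 [240.6, 103.0, 18.8, 21.8] [0.762 0.18  0.015] [ 0.729  0.153 -0.001] [0.784 0.201 0.02 ]
top collar_center 0.46 [229.0, 156.3, 17.1, 13.9] [0.609 0.203 0.034] [0.592 0.185 0.019] [0.637 0.228 0.038]
top collar_center 0.44 [179.1, 145.0, 18.5, 21.2] [0.633 0.348 0.015] [ 0.612  0.321 -0.001] [0.659 0.371 0.02 ]
top bottle 0.96 [375.9, 147.7, 27.8, 23.4] [ 0.608 -0.207  0.09 ] [ 0.581 -0.246  0.013] [ 0.643 -0.183  0.126]
top pump_cap 0.76 [172.3, 263.8, 12.6, 17.6] [0.312 0.363 0.023] [ 0.291  0.349 -0.001] [0.33  0.385 0.032]
top pump_cap 0.52 [202.7, 218.4, 25.8, 17.4] [0.431 0.248 0.151] [0.415 0.215 0.124] [0.452 0.272 0.156]
top cup 0.61 [195.8, 215.7, 35.6, 30.8] [0.432 0.24  0.112] [0.396 0.216 0.   ] [0.467 0.317 0.136]
top soap_holder 0.92 [217.0, 141.4, 35.0, 41.2] [0.62  0.217 0.019] [0.569 0.168 0.014] [0.669 0.264 0.023]
top full_bottle 0.95 [392.3, 214.2, 45.6, 24.1] [ 0.431 -0.257  0.103] [ 0.402 -0.302  0.017] [ 0.461 -0.237  0.148]
top caddy 0.91 [285.2, 142.3, 52.6, 107.0] [ 0.51  -0.005  0.03 ] [ 0.385 -0.068  0.001] [0.636 0.063 0.143]

[... 1166 characters left out ...]
[0.565 0.176 0.008] [0.664 0.269 0.02 ]
side full_bottle 0.79 [354.1, 139.8, 21.4, 45.6] [ 0.429 -0.248  0.084] [ 0.399 -0.283  0.008] [ 0.461 -0.235  0.148]
side caddy 0.85 [274.9, 172.1, 104.3, 75.9] [0.508 0.013 0.06 ] [ 0.384 -0.067  0.004] [0.633 0.066 0.141]
side handle_top 0.73 [279.0, 167.1, 101.1, 41.2] [ 0.503 -0.046  0.136] [ 0.376 -0.213  0.001] [ 0.687 -0.008  0.145]
side clip_a 0.7 [239.7, 183.9, 12.6, 20.0] [ 0.78  -0.071  0.013] [ 0.76  -0.132  0.   ] [ 0.811 -0.042  0.02 ]
side clip_a 0.49 [229.3, 212.4, 8.5, 18.3] [0.76  0.066 0.014] [ 0.743  0.003 -0.   ] [0.79  0.109 0.02 ]
[0.12593215 0.56102983 0.24230782] [[-0.976, 0.219, -0.0], [0.219, 0.976, -0.0], [0.0, -0.0, -1.0]]
```

```bash
python3 - <<'E'
import cv2,numpy as np
a=cv2.imread("pics/top0.png")[80:300,150:460];b=cv2.imread("pics/side0.png")[120:360,190:460]
a=cv2.resize(a,None,fx=1.29,fy=1.29);b=cv2.resize(b,None,fx=1.2,fy=1.2)
h=max(a.shape[0],b.shape[0]);f=lambda i:cv2.copyMakeBorder(i,0,h-i.shape[0],0,0,0)
m=np.hstack([f(a),f(b)]);print(m.shape);cv2.imwrite("pics/m0.png",m)
E
```

```text
(288, 724, 3)
```

View pics/m0.png

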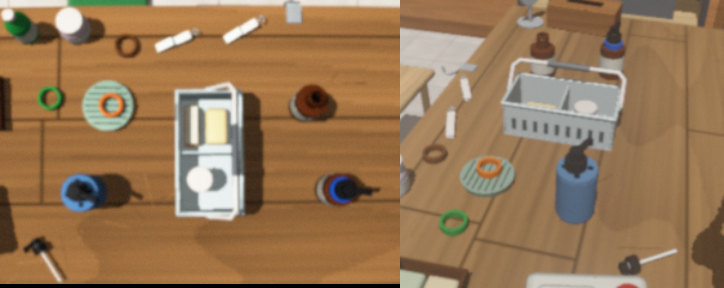

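The picture shows the orange collar on the grey-green holder (top crop ~110,104) and the pump in the blue cup (~80,190). The open bottle is at ~312,102, beyond the caddy, and the caddy's handle leans to −y. The green and brown rings and the small pump-like item at ~40,245 are look-alikes.

```bash
cat >> h.py <<'E'
def go(xyz,yaw=None):
    "print shift (cm, tool axes) and rz (deg) to TCP target pointing down, tool-y at world angle yaw (deg)"
    s,r,p=pose();print("shift cm",(r.inv().apply(np.array(xyz)-p)*100).round(2),"t",s["t"])
    if yaw is None: yaw=np.degrees(np.arctan2(*r.as_matrix()[1::-1,1]))
    a=np.radians(yaw);y=np.array([np.cos(a),np.sin(a),0]);z=np.array([0,0,-1.]);T=np.c_[np.cross(y,z),y,z]
    print("turn deg",np.degrees((r.inv()*R.from_matrix(T)).as_rotvec()).round(2),"yaw",round(yaw,1),"q",np.round(s["qpos"],2))
E
python3 -m creep '[{"x":-55,"y":-23.5,"z":0},{"x":-55,"y":-23.5,"z":0},{"x":-55,"y":-23.5,"z":0},{"x":-55,"y":-23.5,"z":0},{"x":-55,"y":-23.5,"z":0},{"x":-55,"y":-23.5,"z":0},{"x":-55,"y":-23.5,"z":0},{"x":-55,"y":-23.5,"z":0}]'
python3 - <<'E'
from h import *
go([.613,.209,.2])
E
```

```text
shift cm [-55.23 -23.68   4.23] t 1.0
turn deg [-0. -0. -0.] yaw 77.4 q [ 1.14  0.16  1.6  -0.    1.39 -0.21]validation failed for argument at $[0]...
```

```bash
python3 -m creep '[{"x":-55,"y":-23.5,"z":0,"rx":0,"ry":0,"rz":0,"grip":1},{"x":-55,"y":-23.5,"z":0,"rx":0,"ry":0,"rz":0,"grip":1},{"x":-55,"y":-23.5,"z":0,"rx":0,"ry":0,"rz":0,"grip":1},{"x":-55,"y":-23.5,"z":0,"rx":0,"ry":0,"rz":0,"grip":1},{"x":-55,"y":-23.5,"z":0,"rx":0,"ry":0,"rz":0,"grip":1},{"x":-55,"y":-23.5,"z":0,"rx":0,"ry":0,"rz":0,"grip":1},{"x":-55,"y":-23.5,"z":0,"rx":0,"ry":0,"rz":0,"grip":1},{"x":-55,"y":-23.5,"z":0,"rx":0,"ry":0,"rz":0,"grip":1}]'
python3 - <<'E'
from h import *
go([.613,.209,.2])
E
```

```text
t: 1.8
tool_pos: [0.4519, 0.3257, 0.2426]
tcp_rot: [0.346, 3.122, 0.001]
ft_force: [0.9, 0.4, 0.6]
gripper_width: 0.0853
grip_force: 0.0
shift cm [-18.27  -7.86   4.26] t 1.8
turn deg [ 0.03  0.03 -0.  ] yaw 77.3 q [ 0.41  0.11  1.65  0.    1.38 -0.94]
```

```bash
python3 -m creep '[{"x":-18.2,"y":-7.8,"z":4,"rx":0,"ry":0,"rz":0,"grip":1},{"x":-18.2,"y":-7.8,"z":4,"rx":0,"ry":0,"rz":0,"grip":1},{"x":-18.2,"y":-7.8,"z":4,"rx":0,"ry":0,"rz":0,"grip":1},{"x":-18.2,"y":-7.8,"z":4,"rx":0,"ry":0,"rz":0,"grip":1},{"x":-18.2,"y":-7.8,"z":4,"rx":0,"ry":0,"rz":0,"grip":1},{"x":-18.2,"y":-7.8,"z":4,"rx":0,"ry":0,"rz":0,"grip":1},{"x":-18.2,"y":-7.8,"z":4,"rx":0,"ry":0,"rz":0,"grip":1}]'
python3 - <<'E'
from h import *
c=camera("wrist");W=cloud(c);cv2.imwrite("pics/w1.png",c["frame"])
for t in["collar_center","soap_holder","pump_cap"]:
    for o in outline_of(c,t)[:3]:
        m=o["region"]&~np.isnan(W[...,0]);P=W[m]
        print(t,round(o["p"],2),o["extent"],np.median(P,0).round(4),np.median(c["frame"][m],0))
        if t=="collar_center":
            zt=np.percentile(P[:,2],80);Q=P[abs(P[:,2]-zt)<.003];k=cv2.minEnclosingCircle(Q[:,:2].astype(np.float32));print(zt,k,circ(Q))
go([.613,.209,.2])
E
```

```text
t: 2.5
tool_pos: [0.6104, 0.212, 0.2027]
tcp_rot: [-0.345, -3.123, -0.001]
ft_force: [0.1, -1.1, 0.5]
gripper_width: 0.0854
grip_force: 0.0
collar_center 0.96 [298.5, 267.5, 43.0, 40.5] [0.7466 0.1768 0.0156] [ 40.  71. 109.]
0.016686699398073265 ((0.752784788608551, 0.17776718735694885), 0.025688953697681427) (array([0.75211394, 0.17795519]), np.float64(0.022067691317285996))
collar_center 0.9 [292.8, 159.6, 48.1, 46.5] [0.6156 0.2074 0.0342] [ 16. 122. 223.]
0.03488953498335573 ((0.615936815738678, 0.2072155624628067), 0.025821784511208534) (array([0.61562283, 0.20728269]), np.float64(0.022328593257617886))
collar_center 0.85 [417.7, 144.7, 51.0, 50.6] [0.6379 0.3466 0.0155] [ 63.  129.5  62. ]
0.01661138338854245 ((0.6359832286834717, 0.3453346788883209), 0.026478098705410957) (array([0.63557623, 0.34520235]), np.float64(0.022732843204576844))
soap_holder 0.81 [279.5, 126.8, 98.1, 101.8] [0.6143 0.2195 0.0187] [148. 172. 150.]
shift cm [-0.34 -0.26  0.3 ] t 2.7
turn deg [ 0.02  0.04 -0.  ] yaw 77.5 q [ 0.15  0.37  1.42  0.    1.35 -1.2 ]
```

View pics/w1.png

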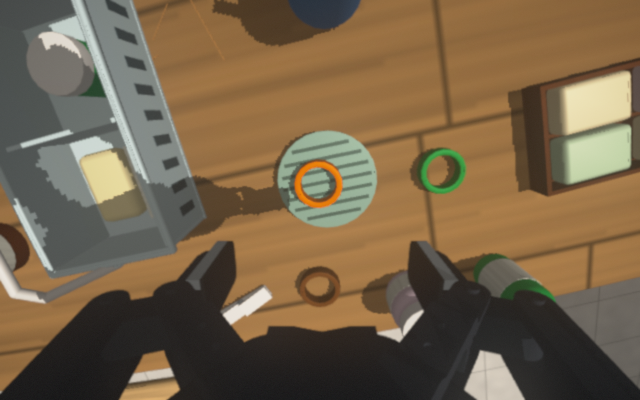

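```bash
python3 -m creep '[{"x":-0.65,"y":-0.37,"z":5,"rx":0,"ry":0,"rz":0,"grip":1},{"x":-0.65,"y":-0.37,"z":9,"rx":0,"ry":0,"rz":0,"grip":1},{"x":-0.65,"y":-0.37,"z":12.3,"rx":0,"ry":0,"rz":0,"grip":1},{"x":-0.65,"y":-0.37,"z":12.3,"rx":0,"ry":0,"rz":0,"grip":1},{"x":-0.65,"y":-0.37,"z":12.3,"rx":0,"ry":0,"rz":0,"grip":1}]'
python3 - <<'E'
from h import *
c=camera("wrist");W=cloud(c);s,r,p=pose()
T=r.inv().apply((W-p).reshape(-1,3)).reshape(W.shape)
for sl in((slice(200,400),slice(100,300)),(slice(200,400),slice(350,550))):
    q=T[sl].reshape(-1,3);q=q[(abs(q[:,0])<.02)&(abs(q[:,1])<.065)&(abs(q[:,2])<.03)];print(len(q),q.min(0),q.max(0), np.percentile(q[:,2],[90,98]))
for o in outline_of(c,"collar_center")[:2]:
    m=o["region"]&~np.isnan(W[...,0]);P=W[m];zt=np.percentile(P[:,2],80);Q=P[abs(P[:,2]-zt)<.003];print(o["p"],zt,cv2.minEnclosingCircle(Q[:,:2].astype(np.float32)),circ(Q),np.median(c["frame"][m],0))
go([.6158,.2073,.036])
E
```

```text
t: 3.2
tool_pos: [0.6163, 0.2066, 0.0801]
tcp_rot: [0.345, 3.123, 0.0]
ft_force: [0.1, -0.0, 0.5]
gripper_width: 0.0851
grip_force: 0.0
1638 [-0.01021774 -0.05688026 -0.02999716] [ 0.01314609 -0.04202124 -0.00017506] [-0.00717188 -0.00275465]
1642 [-0.01048874  0.04192852 -0.02999314] [ 0.01308934  0.05655034 -0.00065968] [-0.00702515 -0.00270673]
0.6 0.016605620614596993 ((0.6359947323799133, 0.3453638553619385), 0.026468001306056976) (array([0.63553011, 0.34479812]), np.float64(0.02234295635915127)) [ 48. 104.  54.]
0.56 0.0348274316525457 ((0.6162333488464355, 0.20710891485214233), 0.026092585176229477) (array([0.61564487, 0.20728097]), np.float64(0.022348843519231398)) [ 34.  78. 130.]
shift cm [ 0.29 -0.01  4.66] t 3.3
turn deg [ 0.11  0.28 -0.  ] yaw 77.4 q [ 0.14  0.51  1.49  0.    1.14 -1.21]
```

```bash
python3 -m creep '[{"x":0.05,"y":0.05,"z":3,"rx":0,"ry":0,"rz":0,"grip":1},{"x":0.05,"y":0.05,"z":5.1,"rx":0,"ry":0,"rz":0,"grip":1},{"x":0.05,"y":0.05,"z":5.1,"rx":0,"ry":0,"rz":0,"grip":1},{"x":0.05,"y":0.05,"z":5.1,"rx":0,"ry":0,"rz":0,"grip":0.7},{"x":0.05,"y":0.05,"z":5.1,"rx":0,"ry":0,"rz":0,"grip":0.4},{"x":0.05,"y":0.05,"z":5.1,"rx":0,"ry":0,"rz":0,"grip":0.4},{"x":0.05,"y":0.05,"z":5.1,"rx":0,"ry":0,"rz":0,"grip":0.4},{"x":0.05,"y":0.05,"z":5.1,"rx":0,"ry":0,"rz":0,"grip":0.4}]'
```

```text
t: 4.1
tool_pos: [0.6184, 0.2071, 0.0318]
tcp_rot: [0.346, 3.118, 0.002]
ft_force: [-1.3, 0.4, 7.1]
gripper_width: 0.0495
grip_force: 60.7
```

```bash
python3 -m creep '[{"x":0,"y":0,"z":-1,"rx":0,"ry":0,"rz":0,"grip":0.4},{"x":0,"y":0,"z":-4,"rx":0,"ry":0,"rz":0,"grip":0.4},{"x":0,"y":0,"z":-8,"rx":0,"ry":0,"rz":0,"grip":0.4},{"x":0,"y":0,"z":-12,"rx":0,"ry":0,"rz":0,"grip":0.4},{"x":0,"y":0,"z":-17,"rx":0,"ry":0,"rz":0,"grip":0.4},{"x":0,"y":0,"z":-22,"rx":0,"ry":0,"rz":0,"grip":0.4},{"x":0,"y":0,"z":-22,"rx":0,"ry":0,"rz":0,"grip":0.4}]'
python3 - <<'E'
from h import *
c=camera("wrist");W=cloud(c);s,r,p=pose();cv2.imwrite("pics/w2.png",c["frame"][130:400,150:490])
T=r.inv().apply((W-p).reshape(-1,3)).reshape(W.shape)
f=c["frame"].astype(int);m=(f[...,2]>100)&(f[...,2]-f[...,0]>60)&(f[...,2]-f[...,1]>40)&(abs(T).max(-1)<.06)
q=T[m];print(len(q),np.percentile(q,[2,50,98],axis=0).round(4).tolist())
for sl in(slice(100,310),slice(320,550)):
    a=T[200:,sl].reshape(-1,3);a=a[(abs(a[:,0])<.02)&(abs(a[:,1])<.05)&(abs(a[:,2])<.03)];print(a[:,2].max())
go([.608,-.207,.25])
ct=camera("top");Wt=cloud(ct)
for n,C,w in(("wrist",c,W),("top",ct,Wt)):
  for o in outline_of(C,"bottle")[:1]:
    P=w[o["region"]];P=P[P[:,2]>.115];print(n,o["p"],len(P),P[:,2].max(),np.median(P,0),cv2.minEnclosingCircle(P[:,:2].astype(np.float32)),circ(P))
E
```

```text
t: 4.8
tool_pos: [0.6205, 0.2074, 0.2601]
tcp_rot: [0.344, 3.105, 0.007]
ft_force: [0.1, 0.3, -0.0]
gripper_width: 0.0492
grip_force: 62.1
5213 [[-0.0223, -0.0221, -0.0083], [-0.0011, 0.0007, -0.0067], [0.0254, 0.024, 0.0063]]
0.008531859378604331
0.008784629394739155
shift cm [ -8.   -40.65   0.47] t 4.85
turn deg [ 0.24  0.65 -0.  ] yaw 77.4 q [ 0.14  0.34  1.35  0.    1.43 -1.21]Traceback (most recent call last):
  File "<stdin>", line 12, in <module>
    return umr_maximum(a, axis, None, out, keepdims, initial, where)
ValueError: zero-size array to reduction operation maximum which has no identity
```

View pics/w2.png

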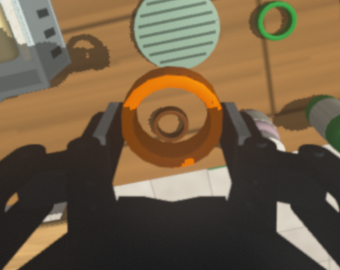

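```bash
python3 -m creep '[{"x":-8,"y":-40.6,"z":0,"rx":0,"ry":0.5,"rz":0,"grip":0.4},{"x":-8,"y":-40.6,"z":0,"rx":0,"ry":0.5,"rz":0,"grip":0.4},{"x":-8,"y":-40.6,"z":0,"rx":0,"ry":0.5,"rz":0,"grip":0.4},{"x":-8,"y":-40.6,"z":0,"rx":0,"ry":0.5,"rz":0,"grip":0.4},{"x":-8,"y":-40.6,"z":0,"rx":0,"ry":0.5,"rz":0,"grip":0.4},{"x":-8,"y":-40.6,"z":0,"rx":0,"ry":0.5,"rz":0,"grip":0.4},{"x":-8,"y":-40.6,"z":0,"rx":0,"ry":0.5,"rz":0,"grip":0.4},{"x":-8,"y":-40.6,"z":0,"rx":0,"ry":0.5,"rz":0,"grip":0.4}]'
python3 -m creep '[{"x":0,"y":0,"z":0,"rx":0,"ry":0,"rz":0,"grip":0.4},{"x":0,"y":0,"z":0,"rx":0,"ry":0,"rz":0,"grip":0.4}]'
cat >> h.py <<'E'
def ring(c,W,r,p):
    "held collar in tool frame, from its top face"
    T=r.inv().apply((W-p).reshape(-1,3)).reshape(W.shape)
    f=c["frame"].astype(int);m=(f[...,2]>90)&(f[...,2]-f[...,0]>55)&(f[...,2]-f[...,1]>35)&(abs(T).max(-1)<.04)
    q=T[m];zt=np.percentile(q[:,2],5);q=q[q[:,2]<zt+.003]
    A=np.c_[q[:,:2],np.ones(len(q))];pl=np.linalg.lstsq(A,q[:,2],rcond=None)[0]
    print("ring",len(q),"top z",zt.round(4),cv2.minEnclosingCircle(q[:,:2].astype(np.float32)),"plane",pl.round(3))
def neck(c,W,zmin=.123,th="bottle"):
    for o in outline_of(c,th)[:1]:
        P=W[o["region"]];P=P[np.nan_to_num(P[:,2])>zmin]
        if len(P)>5: print("neck",round(o["p"],2),o["extent"],len(P),P[:,2].max().round(4),cv2.minEnclosingCircle(P[:,:2].astype(np.float32)),circ(P))
E
python3 - <<'E'
from h import *
s,r,p=pose();print(p)
c=camera("wrist");W=cloud(c);cv2.imwrite("pics/w3.png",c["frame"])
ring(c,W,r,p);neck(c,W)
for n in("top","side"):
    c=camera(n);W=cloud(c);neck(c,W)
go([.608,-.207,.25])
E
```

```text
t: 5.75
tool_pos: [0.6042, -0.1946, 0.2461]
tcp_rot: [-0.345, -3.11, -0.004]
ft_force: [1.1, 0.3, 0.4]
gripper_width: 0.0494
grip_force: 62.1
t: 5.95
tool_pos: [0.6045, -0.1937, 0.2462]
tcp_rot: [-0.348, -3.11, -0.005]
ft_force: [0.8, 0.3, -0.9]
gripper_width: 0.0493
grip_force: 62.2
[ 0.60447709 -0.19368405  0.24616177]
ring 3606 top z -0.0036 ((0.009032411500811577, 0.0007385909557342529), 0.038423310965299606) plane [-0.004  0.007 -0.003]
neck 0.86 [272.8, 154.8, 63.5, 75.6] 211 0.1283 ((0.6137621402740479, -0.21645192801952362), 0.016780991107225418) (array([ 0.61387017, -0.21630969]), np.float64(0.015116708285269665))
neck 0.56 [375.3, 151.5, 26.9, 13.9] 11 0.5339 ((0.5776023864746094, -0.15968990325927734), 0.08391799032688141) (array([ 0.66096676, -0.11167507]), np.float64(0.12654157322835285))
neck 0.75 [295.2, 146.6, 23.7, 38.9] 28 0.144 ((0.5871034860610962, -0.1361650973558426), 0.09893637150526047) (array([ 0.5751507 , -0.13864857]), np.float64(0.08534724034706376))
shift cm [-0.55 -1.44 -0.19] t 6.25
turn deg [ 0.01 -0.52  0.  ] yaw 77.5 q [-0.5   0.32  1.4  -0.    1.43 -1.85]
```

View pics/w3.png

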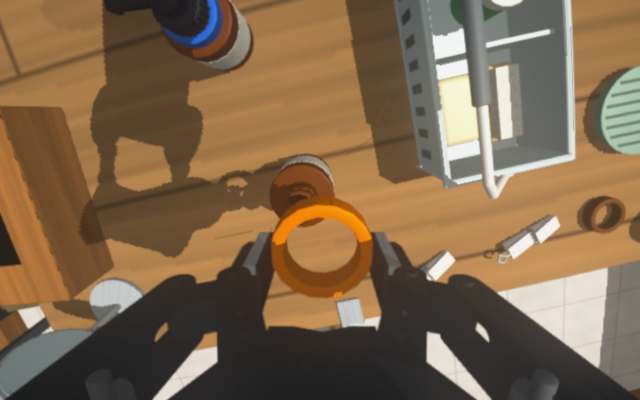

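The bottle's neck is partly hidden behind the held collar (collar ~322,245, neck ~303,185). I'll back off in +x to see it free.

```bash
python3 -m creep '[{"x":-5,"y":-1,"z":0,"rx":0,"ry":-0.5,"rz":0,"grip":0.4},{"x":-6.5,"y":-1,"z":0,"rx":0,"ry":-0.5,"rz":0,"grip":0.4},{"x":-6.5,"y":-1,"z":0,"rx":0,"ry":-0.5,"rz":0,"grip":0.4},{"x":-6.5,"y":-1,"z":0,"rx":0,"ry":-0.5,"rz":0,"grip":0.4}]'
python3 - <<'E'
from h import *
c=camera("wrist");W=cloud(c);s,r,p=pose();print(p)
T=r.inv().apply((W-p).reshape(-1,3)).reshape(W.shape)
f=c["frame"].astype(int);m=(f[...,2]>90)&(f[...,2]-f[...,0]>55)&(f[...,2]-f[...,1]>35)&(np.hypot(T[...,0],T[...,1])<.03)&(abs(T[...,2])<.015)
q=T[m];print(np.percentile(q,[1,99],axis=0).round(4).tolist());t=q[q[:,2]<-.004];print(cv2.minEnclosingCircle(t[:,:2].astype(np.float32)),circ(t),np.linalg.lstsq(np.c_[t[:,:2],np.ones(len(t))],t[:,2],rcond=None)[0])
o=outline_of(c,"bottle")[0];P=W[o["region"]];P=P[~np.isnan(P[:,0])]
for lo,hi in((.122,.14),(.085,.095)):
    Q=P[(P[:,2]>lo)&(P[:,2]<hi)];print(lo,len(Q),Q[:,2].mean(),cv2.minEnclosingCircle(Q[:,:2].astype(np.float32)),circ(Q))
cv2.imwrite("pics/w4.png",c["frame"][100:300,200:460])
go([.6138,-.2163,.2])
E
```

```text
t: 6.65
tool_pos: [0.6667, -0.2164, 0.2477]
tcp_rot: [-0.344, -3.122, -0.0]
ft_force: [-1.1, 1.0, -1.2]
gripper_width: 0.0496
grip_force: 62.2
[ 0.66652313 -0.21640911  0.24811613]
[[-0.0219, -0.0235, -0.0036], [0.0271, 0.0244, 0.0119]]
((0.0040535954758524895, -0.0023826444521546364), 0.0211773831397295) (array([ 0.00300319, -0.00149827]), np.float64(0.02089249344052743)) [-0.00636428  0.0070157  -0.00403621]
0.122 462 0.12602066257214187 ((0.6139810085296631, -0.2165752649307251), 0.016997460275888443) (array([ 0.61389849, -0.21647557]), np.float64(0.014966219068457914))
0.085 3099 0.09085806856252142 ((0.6138632893562317, -0.2166873812675476), 0.03415166214108467) (array([ 0.61373095, -0.2164092 ]), np.float64(0.024718374097621128))
shift cm [ 5.14 -1.13  4.83] t 6.75
turn deg [-0.01  0.01  0.  ] yaw 77.4 q [-0.49  0.48  1.19 -0.    1.47 -1.84]
```

View pics/w4.png

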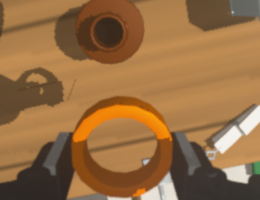

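```bash
python3 -m creep '[{"x":4.9,"y":-1.2,"z":0,"rx":0,"ry":0,"rz":0,"grip":0.4},{"x":4.9,"y":-1.2,"z":4,"rx":0,"ry":0,"rz":0,"grip":0.4},{"x":4.9,"y":-1.2,"z":8,"rx":0,"ry":0,"rz":0,"grip":0.4},{"x":4.9,"y":-1.2,"z":9.5,"rx":0,"ry":0,"rz":0,"grip":0.4},{"x":4.9,"y":-1.2,"z":9.5,"rx":0,"ry":0,"rz":0,"grip":0.4},{"x":4.9,"y":-1.2,"z":9.5,"rx":0,"ry":0,"rz":0,"grip":0.4}]'
python3 - <<'E'
from h import *
s,r,p=pose();c=camera("wrist");W=cloud(c);print(p);cv2.imwrite("pics/w5.png",cv2.resize(c["frame"][140:340,220:420],None,fx=2.5,fy=2.5))
f=c["frame"].astype(int)
T=r.inv().apply((W-p).reshape(-1,3)).reshape(W.shape)
m=(f[...,2]>90)&(f[...,2]-f[...,0]>55)&(f[...,2]-f[...,1]>35)&(np.hypot(T[...,0],T[...,1])<.03)&(abs(T[...,2])<.012)
print(np.percentile(W[m],[1,99],axis=0).round(4).tolist(),np.percentile(T[m],[1,99],axis=0).round(4).tolist())
m=(W[...,2]>.12)&(W[...,2]<.131)&(np.hypot(W[...,0]-.614,W[...,1]+.2165)<.025);P=W[m];print(len(P),circ(P))
go([.6163,-.2174,.102])
E
```

```text
t: 7.35
tool_pos: [0.6172, -0.2185, 0.1547]
tcp_rot: [0.346, 3.12, -0.002]
ft_force: [-0.1, 0.2, 0.7]
gripper_width: 0.0494
grip_force: 62.2
[ 0.61724796 -0.21848828  0.15466839]
[[0.5901, -0.2415, 0.1435], [0.6391, -0.1935, 0.1586]] [[-0.022, -0.0236, -0.004], [0.0273, 0.0244, 0.0112]]
488 (array([ 0.61399453, -0.21654211]), np.float64(0.014385119276579515))
shift cm [0.2  0.11 5.35] t 7.4
turn deg [-0.07  0.23  0.  ] yaw 77.4 q [-0.52  0.43  1.44 -0.    1.27 -1.87]
```

View pics/w5.png

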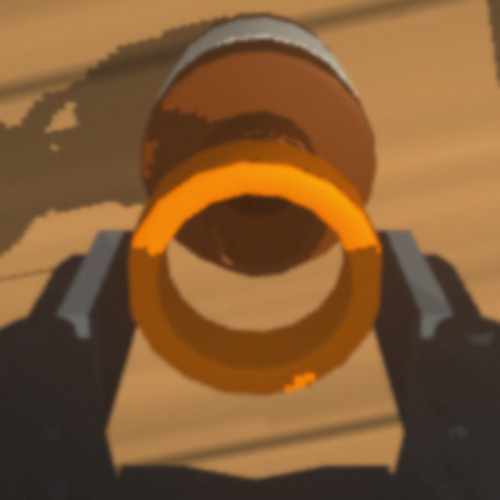

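```bash
python3 -m creep '[{"x":0.08,"y":0.08,"z":0.5,"rx":0,"ry":0,"rz":0,"grip":0.4},{"x":0.08,"y":0.08,"z":1,"rx":0,"ry":0,"rz":0,"grip":0.4},{"x":0.08,"y":0.08,"z":1.5,"rx":0,"ry":0,"rz":0,"grip":0.4},{"x":0.08,"y":0.08,"z":2,"rx":0,"ry":0,"rz":0,"grip":0.4},{"x":0.08,"y":0.08,"z":2.5,"rx":0,"ry":0,"rz":0,"grip":0.4},{"x":0.08,"y":0.08,"z":2.5,"rx":0,"ry":0,"rz":0,"grip":0.4}]'
```

```text
t: 8.0
tool_pos: [0.6151, -0.2168, 0.1264]
tcp_rot: [-0.346, -3.121, -0.001]
ft_force: [-0.3, 0.7, -0.6]
gripper_width: 0.0491
grip_force: 62.2
```

```bash
python3 -m creep '[{"x":0,"y":0,"z":0.5,"rx":0,"ry":0,"rz":0,"grip":0.4},{"x":0,"y":0,"z":1,"rx":0,"ry":0,"rz":0,"grip":0.4},{"x":0,"y":0,"z":1.5,"rx":0,"ry":0,"rz":0,"grip":0.4},{"x":0,"y":0,"z":2,"rx":0,"ry":0,"rz":0,"grip":0.4},{"x":0,"y":0,"z":2.2,"rx":0,"ry":0,"rz":0,"grip":0.4},{"x":0,"y":0,"z":2.2,"rx":0,"ry":0,"rz":0,"grip":0.4}]'
```

```text
t: 8.6
tool_pos: [0.6155, -0.217, 0.1052]
tcp_rot: [-0.346, -3.122, -0.001]
ft_force: [-0.5, 0.3, -0.2]
gripper_width: 0.0494
grip_force: 62.2
```

```bash
python3 -m creep '[{"x":0,"y":0,"z":0.2,"rx":0,"ry":0,"rz":0,"grip":0.4},{"x":0,"y":0,"z":0.3,"rx":0,"ry":0,"rz":0,"grip":0.4},{"x":0,"y":0,"z":0.3,"rx":0,"ry":0,"rz":0,"grip":0.4}]'; python3 -m creep '[{"x":0,"y":0,"z":0.15,"rx":0,"ry":0,"rz":0,"grip":0.4},{"x":0,"y":0,"z":0.15,"rx":0,"ry":0,"rz":0,"grip":0.4}]'
```

```text
t: 8.9
tool_pos: [0.6162, -0.2174, 0.1038]
tcp_rot: [0.346, 3.121, -0.001]
ft_force: [-1.3, 0.5, 4.4]
gripper_width: 0.0497
grip_force: 62.6
t: 9.1
tool_pos: [0.6167, -0.2175, 0.1038]
tcp_rot: [0.346, 3.12, -0.001]
ft_force: [-3.1, 2.1, 11.6]
gripper_width: 0.0495
grip_force: 63.3
```

```bash
python3 -m creep '[{"x":0,"y":0,"z":-0.15,"rx":0,"ry":0,"rz":0,"grip":0.4},{"x":0,"y":0,"z":-0.15,"rx":0,"ry":0,"rz":0,"grip":0.65},{"x":0,"y":0,"z":-0.15,"rx":0,"ry":0,"rz":0,"grip":0.7},{"x":0,"y":0,"z":-0.15,"rx":0,"ry":0,"rz":0,"grip":0.8},{"x":0,"y":0,"z":-0.15,"rx":0,"ry":0,"rz":0,"grip":0.9},{"x":0,"y":0,"z":-1,"rx":0,"ry":0,"rz":0,"grip":1},{"x":0,"y":0,"z":-5,"rx":0,"ry":0,"rz":0,"grip":1},{"x":0,"y":0,"z":-9,"rx":0,"ry":0,"rz":0,"grip":1}]'
python3 -m creep '[{"x":-2,"y":0,"z":-5,"rx":0,"ry":0,"rz":0,"grip":1},{"x":-4,"y":0,"z":-8,"rx":0,"ry":0,"rz":0,"grip":1},{"x":-4,"y":0,"z":-8,"rx":0,"ry":0,"rz":0,"grip":1},{"x":-4,"y":0,"z":-8,"rx":0,"ry":0,"rz":0,"grip":1}]'
python3 - <<'E'
from h import *
c=camera("wrist");W=cloud(c);cv2.imwrite("pics/w6.png",cv2.resize(c["frame"][80:280,200:440],None,fx=2,fy=2))
f=c["frame"].astype(int)
m=(f[...,1]>95)&(f[...,2]>150)&(f[...,0]<80)&(np.hypot(W[...,0]-.614,W[...,1]+.2165)<.035)
P=W[m];print(len(P),np.percentile(P[:,2],[5,50,95]),circ(P[P[:,2]>.1]))
for o in outline_of(c,"collar_center")[:1]:
    Q=W[o["region"]];Q=Q[(Q[:,2]>.1)&(Q[:,2]<.112)];print(o["p"],np.median(Q[:,2]),cv2.minEnclosingCircle(Q[:,:2].astype(np.float32)),np.linalg.lstsq(np.c_[Q[:,:2]-Q[:,:2].mean(0),np.ones(len(Q))],Q[:,2],rcond=None)[0])
neck(c,W)
go([.43,.25,.33])
E
```

```text
t: 9.9
tool_pos: [0.615, -0.2167, 0.1915]
tcp_rot: [-0.346, -3.12, -0.002]
ft_force: [0.7, -0.6, -0.2]
gripper_width: 0.0854
grip_force: 0.0
t: 10.3
tool_pos: [0.6553, -0.2261, 0.2725]
tcp_rot: [0.346, 3.121, -0.001]
ft_force: [0.1, -0.1, -0.5]
gripper_width: 0.0853
grip_force: 0.0
694 [0.10520379 0.10643077 0.10773868] (array([ 0.61455453, -0.2169379 ]), np.float64(0.02275960309370461))
0.95 nan ((0.0, 0.0), 0.0) [0. 0. 0.]
neck 0.86 [290.9, 104.4, 65.6, 65.4] 366 0.1285 ((0.6140244007110596, -0.21648699045181274), 0.016927683725953102) (array([ 0.6139007 , -0.21648781]), np.float64(0.014941112349738715))
shift cm [32.25 41.49 -5.93] t 10.45
turn deg [ 0.06 -0.23  0.  ] yaw 77.3 q [-0.51  0.45  1.19 -0.    1.51 -1.86]
  return _methods._mean(a, axis=axis, dtype=dtype,
  ret = ret.dtype.type(ret / rcount)
<stdin>:7: RuntimeWarning: Mean of empty slice.
  ret = um.true_divide(
```

View pics/w6.png

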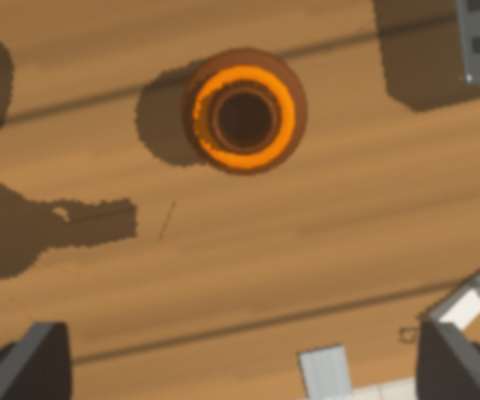

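Collar sits concentric and flat on the shoulder (crop ~245,117), top at 0.1065. Now the pump.

```bash
python3 -m creep '[{"x":26.3,"y":41.9,"z":-2,"rx":0,"ry":0,"rz":0,"grip":1},{"x":26.3,"y":41.9,"z":-2,"rx":0,"ry":0,"rz":0,"grip":1},{"x":26.3,"y":41.9,"z":-2,"rx":0,"ry":0,"rz":0,"grip":1},{"x":26.3,"y":41.9,"z":-2,"rx":0,"ry":0,"rz":0,"grip":1},{"x":26.3,"y":41.9,"z":-2,"rx":0,"ry":0,"rz":0,"grip":1},{"x":26.3,"y":41.9,"z":-2,"rx":0,"ry":0,"rz":0,"grip":1},{"x":26.3,"y":41.9,"z":-2,"rx":0,"ry":0,"rz":0,"grip":1},{"x":26.3,"y":41.9,"z":-2,"rx":0,"ry":0,"rz":0,"grip":1}]'
python3 - <<'E'
from h import *
go([.49,.24,.29])
E
```

```text
t: 11.25
tool_pos: [0.5194, 0.1525, 0.2859]
tcp_rot: [-0.346, -3.12, 0.001]
ft_force: [0.5, 0.0, 0.2]
gripper_width: 0.0856
grip_force: 0.0
shift cm [ 4.79  7.89 -0.41] t 11.25
turn deg [-0.04 -0.15 -0.  ] yaw 77.3 q [ 0.06  0.05  1.63  0.    1.47 -1.29]
```

```bash
python3 -m creep '[{"x":4.5,"y":7.9,"z":0,"rx":0,"ry":0,"rz":0,"grip":1},{"x":4.5,"y":7.9,"z":0,"rx":0,"ry":0,"rz":0,"grip":1},{"x":4.5,"y":7.9,"z":0,"rx":0,"ry":0,"rz":0,"grip":1},{"x":4.5,"y":7.9,"z":0,"rx":0,"ry":0,"rz":0,"grip":1}]'
python3 - <<'E'
from h import *
c=camera("wrist");W=cloud(c);cv2.imwrite("pics/w7.png",c["frame"])
for t in("pump_cap","cup"):
  for o in outline_of(c,t)[:2]:
    P=W[o["region"]];P=P[~np.isnan(P[:,0])]
    print(t,round(o["p"],2),o["extent"],np.percentile(P,[1,50,99],axis=0).round(4).tolist())
    if t=="pump_cap":
      for lo,hi in((.128,.1355),(.147,.158)):
        Q=P[(P[:,2]>lo)&(P[:,2]<hi)]
        if len(Q)>20:
            print(lo,len(Q),Q.mean(0).round(4),cv2.minEnclosingCircle(Q[:,:2].astype(np.float32)),circ(Q)); w=cv2.minAreaRect(Q[:,:2].astype(np.float32));print(w)
    else:
        Q=P[(P[:,2]>.106)&(P[:,2]<.117)];print(len(Q),cv2.minEnclosingCircle(Q[:,:2].astype(np.float32)))
go([.43,.25,.25])
E
```

```text
t: 11.65
tool_pos: [0.4939, 0.2379, 0.286]
tcp_rot: [-0.343, -3.121, 0.002]
ft_force: [-1.1, -0.1, 0.2]
gripper_width: 0.0852
grip_force: 0.0
pump_cap 0.81 [380.7, 0.0, 26.3, 11.5] [[0.3136, 0.3494, 0.0142], [0.3217, 0.3657, 0.0234], [0.3305, 0.3809, 0.0283]]
pump_cap 0.74 [271.9, 95.0, 74.4, 41.6] [[0.4106, 0.2155, 0.1127], [0.4269, 0.2516, 0.1515], [0.4502, 0.2739, 0.1549]]
0.128 583 [0.4313 0.258  0.1343] ((0.4312429130077362, 0.25612327456474304), 0.020697221159934998) (array([0.431487 , 0.2558545]), np.float64(0.017185077477564568))
((0.4319702386856079, 0.2564646005630493), (0.03830835968255997, 0.04026363417506218), 65.11785888671875)
0.147 1180 [0.4263 0.2448 0.1527] ((0.42455434799194336, 0.2409685254096985), 0.029107892885804176) (array([0.42499984, 0.24176251]), np.float64(0.01729146598920689))
((0.42344167828559875, 0.24161550402641296), (0.057998958975076675, 0.02531339041888714), 60.002471923828125)
cup 0.88 [291.1, 76.2, 71.6, 68.3] [[0.3934, 0.2197, 0.0009], [0.4253, 0.2591, 0.1128], [0.4635, 0.2912, 0.1151]]
2541 ((0.4283761978149414, 0.25532251596450806), 0.0373869426548481)
shift cm [ 6.65 -0.12  3.68] t 11.8
turn deg [-0.05 -0.05 -0.  ] yaw 77.2 q [ 0.23  0.06  1.61 -0.    1.47 -1.12]
```

View pics/w7.png

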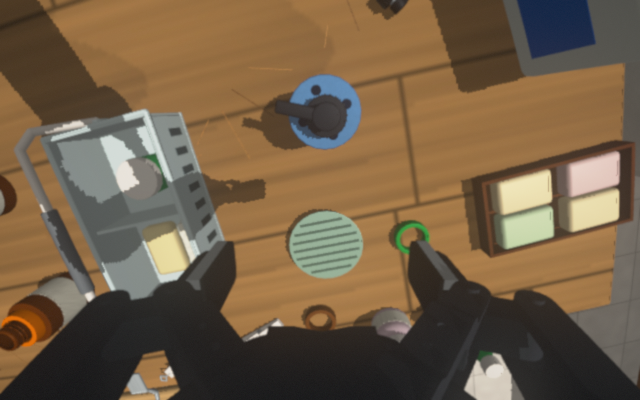

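```bash
python3 -m creep '[{"x":6.7,"y":0.5,"z":2,"rx":0,"ry":0,"rz":107.3,"grip":1},{"x":6.7,"y":0.5,"z":2,"rx":0,"ry":0,"rz":107.3,"grip":1},{"x":6.7,"y":0.5,"z":2,"rx":0,"ry":0,"rz":107.3,"grip":1},{"x":6.7,"y":0.5,"z":2,"rx":0,"ry":0,"rz":107.3,"grip":1},{"x":6.7,"y":0.5,"z":2,"rx":0,"ry":0,"rz":107.3,"grip":1},{"x":6.7,"y":0.5,"z":2,"rx":0,"ry":0,"rz":107.3,"grip":1},{"x":6.7,"y":0.5,"z":2,"rx":0,"ry":0,"rz":107.3,"grip":1},{"x":6.7,"y":0.5,"z":2,"rx":0,"ry":0,"rz":107.3,"grip":1}]'
python3 - <<'E'
from h import *
go([.4312,.256,.25],-30)
E
```

```text
t: 12.6
tool_pos: [0.4313, 0.256, 0.2672]
tcp_rot: [-2.059, -2.373, 0.001]
ft_force: [0.3, 0.0, 0.4]
gripper_width: 0.085
grip_force: 0.0
shift cm [-0.   -0.01  1.72] t 12.6
turn deg [-2.000e-02  2.000e-02  3.809e+01] yaw -30 q [ 0.29 -0.05  1.77 -0.    1.43  0.15]
```

```bash
python3 -m creep '[{"x":0,"y":0,"z":0,"rx":0,"ry":0,"rz":38.1,"grip":1},{"x":0,"y":0,"z":0,"rx":0,"ry":0,"rz":38.1,"grip":1},{"x":0,"y":0,"z":0,"rx":0,"ry":0,"rz":38.1,"grip":1},{"x":0,"y":0,"z":0,"rx":0,"ry":0,"rz":38.1,"grip":1},{"x":0,"y":0,"z":0,"rx":0,"ry":0,"rz":38.1,"grip":1},{"x":0,"y":0,"z":0,"rx":0,"ry":0,"rz":38.1,"grip":1},{"x":0,"y":0,"z":0,"rx":0,"ry":0,"rz":38.1,"grip":1}]'
python3 - <<'E'
from h import *
c=camera("wrist");W=cloud(c);cv2.imwrite("pics/w8.png",c["frame"])
for lo,hi,rr in((.130,.137,.024),(.108,.117,.045),(.148,.158,.06)):
    m=(W[...,2]>lo)&(W[...,2]<hi)&(np.hypot(W[...,0]-.431,W[...,1]-.256)<rr);Q=W[m]
    print(lo,len(Q),Q[:,2].mean().round(4),cv2.minEnclosingCircle(Q[:,:2].astype(np.float32)),cv2.minAreaRect(Q[:,:2].astype(np.float32)))
go([.4312,.256,.13],-30)
E
```

```text
t: 13.3
tool_pos: [0.4311, 0.2566, 0.2673]
tcp_rot: [2.714, 1.583, -0.0]
ft_force: [-0.4, -1.1, -0.5]
gripper_width: 0.0855
grip_force: 0.0
0.13 667 0.1344 ((0.43157875537872314, 0.2557654082775116), 0.020873449742794037) ((0.4322672188282013, 0.25723206996917725), (0.03830708563327789, 0.04111902415752411), 67.16795349121094)
0.108 2467 0.1128 ((0.42863553762435913, 0.2556823492050171), 0.03749491646885872) ((0.4287506639957428, 0.2562137842178345), (0.07295967638492584, 0.07370457053184509), 73.13402557373047)
0.148 1092 0.1527 ((0.4243287146091461, 0.24124695360660553), 0.029501451179385185) ((0.42686522006988525, 0.24023766815662384), (0.05827394127845764, 0.02495267614722252), 72.22364044189453)
shift cm [-0.05  0.05 13.73] t 13.35
turn deg [-0.    0.01  0.51] yaw -30 q [ 0.3  -0.05  1.77 -0.    1.43  0.81]
```

```bash
python3 -m creep '[{"x":-0.05,"y":0.05,"z":4,"rx":0,"ry":0,"rz":-2,"grip":1},{"x":-0.05,"y":0.05,"z":8,"rx":0,"ry":0,"rz":-2,"grip":1},{"x":-0.05,"y":0.05,"z":11,"rx":0,"ry":0,"rz":-2,"grip":1},{"x":-0.05,"y":0.05,"z":12.8,"rx":0,"ry":0,"rz":-2,"grip":1},{"x":-0.05,"y":0.05,"z":13.7,"rx":0,"ry":0,"rz":-2,"grip":1},{"x":-0.05,"y":0.05,"z":13.7,"rx":0,"ry":0,"rz":-2,"grip":1}]'
python3 -m creep '[{"x":0,"y":0,"z":0,"rx":0,"ry":0,"rz":0,"grip":0.7},{"x":0,"y":0,"z":0,"rx":0,"ry":0,"rz":0,"grip":0.55},{"x":0,"y":0,"z":0,"rx":0,"ry":0,"rz":0,"grip":0.3},{"x":0,"y":0,"z":0,"rx":0,"ry":0,"rz":0,"grip":0.3},{"x":0,"y":0,"z":0,"rx":0,"ry":0,"rz":0,"grip":0.3},{"x":0,"y":0,"z":0,"rx":0,"ry":0,"rz":0,"grip":0.3}]'
```

```text
t: 13.95
tool_pos: [0.4303, 0.2563, 0.1294]
tcp_rot: [-2.685, -1.63, 0.003]
ft_force: [-0.7, 0.2, 0.1]
gripper_width: 0.0856
grip_force: 0.0
t: 14.55
tool_pos: [0.4319, 0.257, 0.1319]
tcp_rot: [2.685, 1.629, 0.004]
ft_force: [0.2, 0.2, 5.8]
gripper_width: 0.0378
grip_force: 60.0
```

```bash
python3 -m creep '[{"x":0,"y":0,"z":-0.5,"rx":0,"ry":0,"rz":0,"grip":0.3},{"x":0,"y":0,"z":-1.5,"rx":0,"ry":0,"rz":0,"grip":0.3},{"x":0,"y":0,"z":-3,"rx":0,"ry":0,"rz":0,"grip":0.3},{"x":0,"y":0,"z":-5,"rx":0,"ry":0,"rz":0,"grip":0.3},{"x":0,"y":0,"z":-7,"rx":0,"ry":0,"rz":0,"grip":0.3},{"x":0,"y":0,"z":-9,"rx":0,"ry":0,"rz":0,"grip":0.3},{"x":0,"y":0,"z":-11,"rx":0,"ry":0,"rz":0,"grip":0.3},{"x":0,"y":0,"z":-13,"rx":0,"ry":0,"rz":0,"grip":0.3}]'
python3 -m creep '[{"x":0,"y":0,"z":-3,"rx":0,"ry":0,"rz":0,"grip":0.3},{"x":0,"y":0,"z":-6,"rx":0,"ry":0,"rz":0,"grip":0.3},{"x":0,"y":0,"z":-7.5,"rx":0,"ry":0,"rz":0,"grip":0.3},{"x":0,"y":0,"z":-7.5,"rx":0,"ry":0,"rz":0,"grip":0.3},{"x":0,"y":0,"z":-7.5,"rx":0,"ry":0,"rz":0,"grip":0.3}]'
cat >> h.py <<'E'
def pump(names=("side","top","wrist")):
    "pump points by height: dark points near tool axis"
    s,r,p=pose();print("tcp",p.round(4),"tilt",r.as_matrix()[:,2].round(4))
    for n in names:
        c=camera(n);W=cloud(c)
        f=c["frame"]
        cv2.imwrite(f"pics/p_{n}_{s['t']:.1f}.png",f)
        d=np.hypot(W[...,0]-p[0],W[...,1]-p[1])
        for lo in np.arange(-.14,-.02,.02):
            m=(d<.03)&(W[...,2]>p[2]+lo)&(W[...,2]<p[2]+lo+.02);Q=W[m]
            if len(Q)>3: print(n,"rel z",lo.round(3),len(Q),(np.median(Q,0)-p).round(4),"zmin",(Q[:,2].min()-p[2]).round(4))
E
python3 - <<'E'
from h import *
pump(("side","top"))
E
```

```text
t: 15.35
tool_pos: [0.4307, 0.2567, 0.2618]
tcp_rot: [2.686, 1.63, 0.0]
ft_force: [0.1, -0.2, -0.6]
gripper_width: 0.0374
grip_force: 60.1
t: 15.85
tool_pos: [0.4305, 0.2566, 0.3343]
tcp_rot: [-2.686, -1.629, 0.002]
ft_force: [-0.2, -0.7, -1.1]
gripper_width: 0.0376
grip_force: 60.1
tcp [0.4305 0.2566 0.3343] tilt [-1.4e-03 -4.0e-04 -1.0e+00]
side rel z -0.12 33 [-0.      0.0019 -0.1101] zmin -0.1197
side rel z -0.1 34 [-0.0014  0.0024 -0.0897] zmin -0.0996
side rel z -0.08 39 [-0.0009  0.0025 -0.069 ] zmin -0.0795
side rel z -0.06 36 [-0.0008  0.0029 -0.0502] zmin -0.0596
side rel z -0.04 23 [-0.0012  0.0027 -0.0337] zmin -0.04
top rel z -0.12 8 [ 0.0006 -0.0049 -0.1094] zmin -0.1164
top rel z -0.1 7 [ 0.0008 -0.0051 -0.0885] zmin -0.0973
```

```bash
python3 - <<'E'
from h import *
go([.614,-.2155,.334])
E
```

```text
shift cm [-33.37  38.11  -0.08] t 15.95
turn deg [-0.15  0.14  0.  ] yaw -27.5 q [ 0.3  -0.08  1.67  0.    1.56  0.78]
```

```bash
python3 -m creep '[{"x":-1,"y":1.1,"z":0,"rx":0,"ry":0,"rz":0,"grip":0.3},{"x":-3,"y":3.4,"z":0,"rx":0,"ry":0,"rz":0,"grip":0.3},{"x":-5.5,"y":6.3,"z":0,"rx":0,"ry":0,"rz":0,"grip":0.3},{"x":-8,"y":9.1,"z":0,"rx":0,"ry":0,"rz":0,"grip":0.3},{"x":-10.5,"y":12,"z":0,"rx":0,"ry":0,"rz":0,"grip":0.3},{"x":-13,"y":14.8,"z":0,"rx":0,"ry":0,"rz":0,"grip":0.3},{"x":-15.5,"y":17.7,"z":0,"rx":0,"ry":0,"rz":0,"grip":0.3},{"x":-18,"y":20.5,"z":0,"rx":0,"ry":0,"rz":0,"grip":0.3}]'
python3 -m creep '[{"x":-2.5,"y":2.9,"z":0,"rx":0,"ry":0,"rz":0,"grip":0.3},{"x":-5,"y":5.8,"z":0,"rx":0,"ry":0,"rz":0,"grip":0.3},{"x":-7.5,"y":8.6,"z":0,"rx":0,"ry":0,"rz":0,"grip":0.3},{"x":-10,"y":11.5,"z":0,"rx":0,"ry":0,"rz":0,"grip":0.3},{"x":-12.5,"y":14.4,"z":0,"rx":0,"ry":0,"rz":0,"grip":0.3},{"x":-14.5,"y":16.7,"z":0,"rx":0,"ry":0,"rz":0,"grip":0.3},{"x":-15.4,"y":17.6,"z":0,"rx":0,"ry":0,"rz":0,"grip":0.3},{"x":-15.4,"y":17.6,"z":0,"rx":0,"ry":0,"rz":0,"grip":0.3}]'
python3 - <<'E'
from h import *
pump(("side","top"))
go([.614,-.2155,.27])
E
```

```text
t: 16.75
tool_pos: [0.5293, 0.0009, 0.3335]
tcp_rot: [-2.684, -1.628, 0.003]
ft_force: [0.4, -0.0, -0.3]
gripper_width: 0.0375
grip_force: 60.2
t: 17.55
tool_pos: [0.6141, -0.2164, 0.3333]
tcp_rot: [-2.685, -1.626, 0.003]
ft_force: [-0.3, 0.6, -0.1]
gripper_width: 0.0375
grip_force: 60.3
tcp [ 0.6141 -0.2164  0.3333] tilt [-0.0029  0.0016 -1.    ]
side rel z -0.12 12 [-0.0036  0.0023 -0.1089] zmin -0.1171
side rel z -0.1 12 [-0.0031  0.0008 -0.0896] zmin -0.0978
side rel z -0.08 12 [-0.0027  0.0022 -0.0704] zmin -0.079
side rel z -0.06 14 [-0.0025  0.0023 -0.05  ] zmin -0.0585
side rel z -0.04 12 [-0.0029  0.0043 -0.0298] zmin -0.0381
shift cm [-0.12  0.04  6.46] t 17.65
turn deg [-0.11 -0.04 -0.  ] yaw -27.5 q [-0.52  0.32  1.23  0.    1.6  -0.04]
```

```bash
python3 -m creep '[{"x":0,"y":0,"z":2,"rx":0,"ry":0,"rz":0,"grip":0.3},{"x":0,"y":0,"z":4,"rx":0,"ry":0,"rz":0,"grip":0.3},{"x":0,"y":0,"z":6,"rx":0,"ry":0,"rz":0,"grip":0.3},{"x":0,"y":0,"z":7,"rx":0,"ry":0,"rz":0,"grip":0.3},{"x":0,"y":0,"z":7,"rx":0,"ry":0,"rz":0,"grip":0.3},{"x":0,"y":0,"z":7,"rx":0,"ry":0,"rz":0,"grip":0.3}]'
python3 - <<'E'
from h import *
pump(("side",))
c=camera("side");f=c["frame"];W=cloud(c);E=np.array(c["extrinsics"]);K=np.array(c["mtx"])
def px(X):
    q=E[:3,:3]@X+E[:3,3];a=q[:2]/q[2];a=a*(1+c["k1"]*(a@a));return (K[:2,:2]@a+K[:2,2]).round(1),q[2]
s,r,p=pose()
print("mouth",px(np.array([.6139,-.2165,.126])),"tip",px(p+[0,0,-.12]),"cap",px(p+[0,0,-.02]))
print("cam pos",-E[:3,:3].T@E[:3,3])
u,v=px(np.array([.6139,-.2165,.15]))[0].astype(int)
cv2.imwrite("pics/s9.png",cv2.resize(f[v-55:v+55,u-50:u+50],None,fx=5,fy=5,interpolation=cv2.INTER_NEAREST));print(u-50,v-55)
cw=camera("wrist");cv2.imwrite("pics/w9.png",cw["frame"])
E
```

```text
t: 18.25
tool_pos: [0.6149, -0.2149, 0.2665]
tcp_rot: [2.684, 1.63, 0.001]
ft_force: [0.2, -0.1, -0.0]
gripper_width: 0.0373
grip_force: 60.3
tcp [ 0.6149 -0.2149  0.2665] tilt [ 1.1e-03 -5.0e-04 -1.0e+00]
side rel z -0.14 5 [ 0.011   0.0008 -0.1397] zmin -0.1398
side rel z -0.12 15 [-0.0005  0.0009 -0.1098] zmin -0.1198
side rel z -0.1 12 [-0.0016  0.0023 -0.0898] zmin -0.0982
side rel z -0.08 16 [-0.0031  0.0013 -0.0703] zmin -0.0792
side rel z -0.06 20 [-0.0032  0.0021 -0.05  ] zmin -0.0598
side rel z -0.04 13 [-0.0025  0.0007 -0.0331] zmin -0.0387
mouth (array([308.4, 148.4]), np.float64(1.232495856836857)) tip (array([308. , 142.4]), np.float64(1.2201692098641808)) cap (array([308.2, 112.2]), np.float64(1.1648409198484018))
cam pos [0.33661203 0.86715124 0.67113464]
258 86
```

View pics/s9.png

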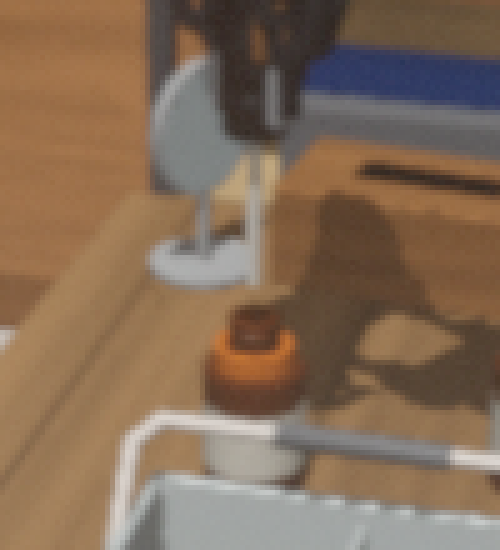

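The side view shows the tube tip (crop ~255,285) straight above the mouth (~256,310), centred and about 20 mm up. I'll lower it 1 cm.

```bash
python3 -m creep '[{"x":0,"y":0,"z":0.4,"rx":0,"ry":0,"rz":0,"grip":0.3},{"x":0,"y":0,"z":0.8,"rx":0,"ry":0,"rz":0,"grip":0.3},{"x":0,"y":0,"z":0.95,"rx":0,"ry":0,"rz":0,"grip":0.3},{"x":0,"y":0,"z":0.95,"rx":0,"ry":0,"rz":0,"grip":0.3},{"x":0,"y":0,"z":0.95,"rx":0,"ry":0,"rz":0,"grip":0.3},{"x":0,"y":0,"z":0.95,"rx":0,"ry":0,"rz":0,"grip":0.3},{"x":0,"y":0,"z":0.95,"rx":0,"ry":0,"rz":0,"grip":0.3}]'
python3 - <<'E'
from h import *
pump(("side",))
c=camera("side");W=cloud(c);f=c["frame"]
m=(np.hypot(W[...,0]-.614,W[...,1]+.2165)<.02)&(W[...,2]>.118)&(W[...,2]<.2)
for v in np.where(m.any(1))[0]:
    u=np.where(m[v])[0];print(v,u.min(),u.max(),W[v,u].mean(0).round(3),f[v,u].mean(0).round())
c=camera("side")
for t in("cup","bottle","collar_center"):
    o=outline_of(c,t);print(t,[(round(a["p"],2),a["extent"]) for a in o[:3]])
E
```

```text
t: 19.1
tool_pos: [0.6146, -0.2155, 0.2561]
tcp_rot: [2.686, 1.63, 0.0]
ft_force: [0.1, 0.4, -0.3]
gripper_width: 0.0375
grip_force: 60.3
tcp [ 0.6146 -0.2155  0.2561] tilt [ 2.e-04 -1.e-04 -1.e+00]
side rel z -0.14 62 [ 0.0002  0.0071 -0.1338] zmin -0.1398
side rel z -0.12 15 [-0.0004  0.0026 -0.11  ] zmin -0.1173
side rel z -0.1 14 [-0.0005  0.0022 -0.0918] zmin -0.0999
side rel z -0.08 14 [-0.0012  0.0011 -0.0688] zmin -0.0793
side rel z -0.06 18 [-0.0034  0.0004 -0.0499] zmin -0.0593
side rel z -0.04 14 [-0.0029  0.0018 -0.0319] zmin -0.0394
127 308 308 [ 0.616 -0.217  0.199] [145. 154. 163.]
128 308 310 [ 0.612 -0.214  0.197] [139. 151. 162.]
129 308 310 [ 0.611 -0.211  0.195] [138. 149. 160.]
130 308 309 [ 0.613 -0.213  0.191] [144. 152. 159.]
131 308 309 [ 0.613 -0.213  0.187] [141. 150. 158.]
132 309 309 [ 0.611 -0.211  0.185] [141. 152. 163.]
133 308 309 [ 0.613 -0.212  0.181] [143. 154. 164.]
134 308 309 [ 0.613 -0.215  0.177] [145. 156. 165.]
135 308 309 [ 0.612 -0.21   0.175] [149. 158. 166.]
136 308 309 [ 0.613 -0.213  0.171] [153. 162. 168.]
137 308 309 [ 0.613 -0.213  
[... 307 characters left out ...]
211  0.147] [136. 150. 163.]
144 307 309 [ 0.615 -0.214  0.143] [135. 150. 164.]
145 307 309 [ 0.615 -0.214  0.139] [128. 144. 158.]
147 305 311 [ 0.618 -0.227  0.125] [ 56.  78. 106.]
148 304 312 [ 0.618 -0.226  0.122] [44. 63. 92.]
149 303 313 [ 0.617 -0.219  0.122] [ 48.  68. 102.]
150 303 313 [ 0.612 -0.206  0.126] [ 49.  70. 108.]
151 303 313 [ 0.612 -0.204  0.123] [ 47.  69. 106.]
152 304 312 [ 0.611 -0.202  0.12 ] [ 46.  65. 100.]
153 308 310 [ 0.607 -0.199  0.119] [ 54.  75. 111.]
cup [(0.65, [320.1, 250.1, 36.7, 56.4])]
bottle [(0.62, [293.5, 145.6, 26.0, 42.9])]
collar_center [(0.86, [221.1, 295.7, 24.5, 20.5]), (0.6, [208.8, 241.4, 18.8, 15.0]), (0.56, [228.9, 211.8, 11.2, 22.6])]
```

```bash
python3 -c "
from cell import ticket;print(ticket.job_done())"
```

```text
the job is handed in; nothing more can be done
None
```

The orange collar is let go and flat on the bottle's shoulder, and the pump is held still and upright with its tube end about 1 cm above the centre of the mouth. I handed the job in at about 19 s; it gave no verdict back.

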